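Take the pumice caddy off its T-track and stand it in the tool case

TASK

Turn the wing stop fully aside so that it lies alongside the track, then slide the pumice caddy along the T-track to the open end and lift it off there. Set it down gently, upright, on the floor of the empty deep half of the open pedicure case and let go, with the pumice still lying in its dish. Leave the other things on the bench where they are.

Things in the scene. Friction and masses are not known exactly. Their poses are not given: they have to be found in the camera images.
- track: Aluminium T-track fixed to the bench, 400 x 76 x 32 mm. Origin: middle of its underside; x along the track to the open end, z up. Groove floor 14 mm above the bench, 50 mm wide, 12 mm high inside; two lips (top at 32 mm) leave a 24 mm slot. Lips run from x = -200 (closed end) to +110 mm; beyond, to the open end at +200, they are cut away: the mouth, where the foot lifts straight out.
- track_mouth (a point): Point on the groove's floor in the middle of the mouth, 155 mm from the track's origin along its x, 14 mm above the bench: with the caddy's foot centred here it is free of the lips (free from 148 mm on).
- stopper (a joint): Steel wing stop (rad), on a vertical pin at track x = +100, y = -62 mm. 0: its arm (74 mm long, 12 wide, 37 to 49 mm above the bench) lies across the slot, blocking the caddy's neck; grows counter-clockwise from above (arm swings back towards the closed end) to its end at 1.55, arm alongside the track. Starts at 0 to 0.25. Friction about 0.15 N m; stays where left.
- stop_wing (a point): Grip point of the wing stop, on its turning axis, 73 mm above the bench. The upright wing is 60 mm long, 12 mm thick, from 49 to 93 mm above the bench, and centred on the axis; it runs in the same direction as the arm, which is this point's y axis.
- caddy_grip (a point): Middle of the caddy's white grip bar (120 mm along the caddy's x, 14 wide, 18 high), 119 mm above the foot's underside; 128 mm in all. The bar stands on two end posts over the dish. Axes parallel to the track's at the start (either way 3 mm of play in the groove, sideways and upwards). Starts 50 to 130 mm from the track's origin towards the closed end. About 240 g without pumice.
- caddy_foot (a point): Centre of the underside of the caddy's foot, resting on the groove's floor at the start; z up. Foot plate 76 x 44 x 9 mm, held under the lips; above it a neck 30 x 16 mm that runs in the slot and carries the dish. The foot slides easily (friction about 0.15) but binds if lifted or pushed hard sideways.
- caddy_dish (a point): Centre of the dish's inner floor, 50 mm above the foot's underside. Dish 120 x 72 mm outside, 110 x 62 mm inside; its underside is 45 mm and its rim 68 mm above the foot's underside.
- pumice_center (a point): Centre of the grey pumice, 85 x 45 x 30 mm, about 70 g, lying loose in the caddy's dish; its top is 39 mm below the middle of the grip bar. Not to be handled.
- case_floor (a point): Centre of the floor of the deep half of the open stainless clamshell case, 3 mm above the bench. The deep half is 200 mm along x by 130 mm along y outside, walls 4 mm thick and 30 mm high, empty. The shallow lid half (same plan, 16 mm high, holding tools) lies beside it on its +y side. Fixed to the bench.
- jar: Bystander: clear acrylic screw-top jar, 68 mm across, 95 mm high; origin at its underside.
- separator: Bystander: flat wooden toe separator with four prongs, 110 x 55 x 18 mm; origin at its underside.
- brush: Bystander: nail brush, 100 x 40 x 30 mm; origin at its underside.
- lotion: Bystander: lotion bottle, 60 mm across, 170 mm high; origin at its underside.
- footfile: Bystander: foot file, 167 x 40 x 12 mm; origin at its underside.
Mind the look-alikes: they are no part of the job. Of the things shaped like the part that bears caddy_grip, the white one is meant.

How it is judged:
On the way, in this order (a step that is already met when the one before it is completed fails the run):
1. The wing stop is turned aside (joint over 1.3 rad) (value of joint stopper above 1.3 rad), for 0.2 s.
2. The caddy has been slid along the groove into the mouth: foot more than 135 mm along the track, still down in the groove (x of caddy_foot in the frame of track above 0.135 m and y of caddy_foot in the frame of track between -0.008 and 0.008 m and z of caddy_foot in the frame of track below 0.023 m), for 0.1 s.
At the end, for the whole second after the job is handed in: The caddy is at rest, upright (0.1 rad), foot flat on the floor of the case's deep half (5 mm in height; foot centre within 80 mm in x, 50 mm in y of the floor's centre), pumice at rest in its dish (within 45 mm of the dish floor's centre), wing stop still aside (over 1.3 rad) (x of caddy_foot in the frame of case_floor between -0.08 and 0.08 m and y of caddy_foot in the frame of case_floor between -0.05 and 0.05 m and z of caddy_foot in the frame of case_floor between -0.004 and 0.005 m and angle between caddy_foot's own z axis and vertical below 0.1 rad and distance between pumice_center and caddy_dish below 0.045 m and value of joint stopper above 1.3 rad and linear speed of each of caddy, pumice below 0.02 m/s); the robot touches nothing.
It fails at once if The pumice leaves the dish (not (distance between pumice_center and caddy_dish below 0.05 m)).
It fails at once if The caddy is dropped or pressed hard into the case (over 60 N) (contact force between caddy and case above 60 N).
It fails at once if A bystander is moved more than 30 mm (distance of any of jar, separator, brush, lotion, footfile from where it was at the start of the episode above 0.03 m).
It also fails if it takes over 64 s, if anything falls off the work surface, if the arm or the gripper's body presses on something with over 40 N, if the wrist force passes 120 N, or if a joint passes its speed limit or range.

ROBOT

A 6-joint arm with a two-finger parallel gripper is mounted at the origin on the work surface. World frame = base frame: x ahead of the robot, y to its left, z up, the work surface at z = 0. Lengths are in m, angles in rad, forces in N, time in s.
With the tool pointing down it reaches from about 0.375 to 0.9 m from the base axis. Payload 3.1 kg.
Tool frame: the origin (TCP) lies midway between the tips of the shut fingers; the grasp point (between the pads) lies 19 mm behind it; z points along the fingers, y is the line along which they close (so a half turn about z gives the same grasp; the last joint's range is limited). The gripper opens to 85 mm and grips with 20 to 120 N. Pads are 22 mm wide; open, the fingers measure 114 mm over their backs; the gripper's body (76 mm by 85 mm) begins 54 mm behind the grasp point. The pads swing forward as they close: fully open they stand 13 mm farther back than shut.
Start: joints at [1.028, 0.527, 1.433, -0, 1.181, -0.178], TCP at [0.223, 0.584, 0.231] pointing down, gripper open.
Joint ranges: [-3.08, 3.08], [-0.75, 2.2], [0.22, 2.44], [-1.43, 4.57], [0, 2.65], [-2.85, 2.85]. Speed limits (rad/s): [2.79, 2.79, 3.14, 3.14, 3.14, 3.14].

INTERFACE

Orientations are given as a unit quaternion [x, y, z, w].
In Python, from station import manip gives the robot as it stands. The module is installed in compiled form; this text tells all that it offers.
- The arm moves only by the tool apply_moves, never from a script. Its arguments are lists of equal length, an entry for each row: "claw": the gripper's target within -1 to 1 (fully open at 1, half-way at 0, shut at -1); "travel": the shift along the tool's x, y, z scaled (see below), a list of three; "turn": the turn, a rotation vector about the tool's x, y, z scaled (see below), a list of three. In form: {"claw": [claw, ...], "travel": [[dx, dy, dz], ...], "turn": [[rx, ry, rz], ...]}. A call has 1 to 5 rows; each row is the pose to reach, as a shift and turn from the pose commanded when the call began, along the tool's axes at that moment, turning the shorter way round; what a row does not reach only later rows make up. The controller multiplies each number of a shift by 800 mm and each number of a turn by 180 degrees. A row lasts 1/12 s, in which the tool goes at most 41.7 mm and 7.16 degrees, less where a joint would pass 70% of its speed; a pose out of reach is approached as far as the arm can. A call with a number of a shift or a turn outside -1 to 1 is refused whole. A call with a gripper value outside its range is refused whole. The fingers move at their own pace and stop on an object; "newtons" is the grip in N (left out, the last holds). Time passes only in rows, so rows that repeat a pose let the fingers close. It gives the time, the measured TCP pose, the force, the opening and the grip force at its end, in the units of the state.
- manip.sense(): the state, without advancing time (a new reading comes with each control period).
- manip.snapshot(name): name is "scene" or "top" or "wrist"; returns a dict with "pixels" (420x560x3 uint8, red, green, blue), "depth" (420x560 float32, m along the optical axis (not along the pixel's ray), 0 where there is no reading), "intrinsics" (3x3 intrinsics, pixels), "R" (3x3) and "t" (3): a world point X has camera coordinates R X + t. Camera axes: x right, y down, z forward; pixel columns grow to the right and rows downward; lengths in m; the calibration is good to about 2 mm. A picture is of the moment at which its call begins.
- manip.sign_off(): hands the job in; it is judged then, once.
The state is a dict: "t": time; "q": joint angles; "qd": joint speeds; "tau": joint torques, N m; "tcp_pos": TCP position; "tool_rot": TCP orientation; "force": force on the tool from outside, world axes, zero at the start; "ft_torque": the same for the moment, N m; "finger_gap": opening from 0.0 (shut) to 1.0 (fully open); "gripper_force": force on a finger pad.
Only numpy, scipy, OpenCV 4.12 (cv2) and the standard library are available. Lean on these libraries where they do the work, as an engineer would, in place of code of your own. Each camera call takes 0.05 s, during which the arm holds its last target. There are 200 camera calls.

## Working session

There is one attempt and no reset: what is moved stays moved. The work goes in short steps, Python scripts to look and compute and a tool call to move; the robot and the scene stay as the last step left them, time stands still between calls to the robot, and variables do not carry over. Pictures are saved under pics/ and viewed, at most 10 in all, crops included, and the job is handed in when it is done.

Besides the shell and the picture viewer there is one more tool, called after "Request:" as name(argument=value, ...) on one line, values as JSON. apply_moves: Moves the arm, as the interface text tells. Shifts and turns lie within -1 to 1; 1 stands for 800 mm of shift or 180 degrees of turn. Its arguments: {"type":"object","properties":{"claw":{"type":"array","items":{"type":"number"}},"travel":{"type":"array","items":{"type":"array","items":{"type":"number"}}},"turn":{"type":"array","items":{"type":"array","items":{"type":"number"}}},"newtons":{"type":"number"}},"required":["claw","travel","turn"]}

```bash
mkdir -p pics
cat > h.py <<'E'
import numpy as np, cv2
from station import manip
def snap(n):
    s=manip.snapshot(n); np.savez('pics/'+n+'.npz',**s); return s
def pts(s):
    d=s['depth'];K=s['intrinsics'];h,w=d.shape
    u,v=np.meshgrid(np.arange(w),np.arange(h))
    P=np.stack([(u-K[0,2])/K[0,0]*d,(v-K[1,2])/K[1,1]*d,d],-1)
    return (P-s['t'])@s['R']
E
python3 - <<'E'
from h import *
for n in ('top','scene'):
    s=snap(n); cv2.imwrite(f'pics/{n}1.png',s['pixels'][:,:,::-1])
    print(n,s['R'],s['t'],s['intrinsics'])
print(manip.sense())
E
```

```text
top [[-0.06729483 -0.99772378 -0.00431993]
 [-0.97462211  0.06666194 -0.21370055]
 [ 0.21350209 -0.01017064 -0.97688966]] [-0.0040939   0.54232482  1.06091663] [[404.84423249   0.         279.61185196]
 [  0.         404.84423249 216.11030416]
 [  0.           0.           1.        ]]
scene [[ 0.36285978  0.93176993 -0.01172898]
 [ 0.66220821 -0.26669884 -0.7002514 ]
 [-0.6556013   0.24632604 -0.71379998]] [-0.15642432 -0.28127132  1.88376782] [[493.66560663   0.         279.51974621]
 [  0.         493.66560663 214.30529664]
 [  0.           0.           1.        ]]
{'t': 0.1, 'q': array([ 1.02748956e+00,  5.28360640e-01,  1.43376622e+00,  1.24425970e-05,
        1.18141424e+00, -1.78484613e-01]), 'qd': array([ 0.00168687, -0.00245112, -0.00132854, -0.00012323,  0.00019679,
        0.0005722 ]), 'tau': array([ 1.05668541e-04, -4.43309498e+01, -1.78586090e+01, -1.62830638e-04,
        3.82027589e-03,  2.75296799e-07]), 'tcp_pos': array([0.22261284, 0.58332437, 0.23044173]), 'tool_rot': array([ 1.81403418e-01,  9.83408283e-01, -9.09431988e-04, -3.49392519e-04]), 'force': array([-0.27010171,  0.04829999, -0.09334151]), 'ft_torque': array([-0.0317971 , -0.02812311,  0.04560821]), 'gripper_force': 0.0, 'finger_gap': 0.9975765363831214}
```

View pics/top1.png

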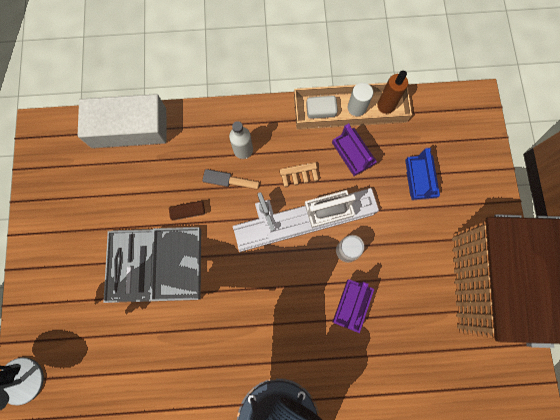

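View pics/scene1.png

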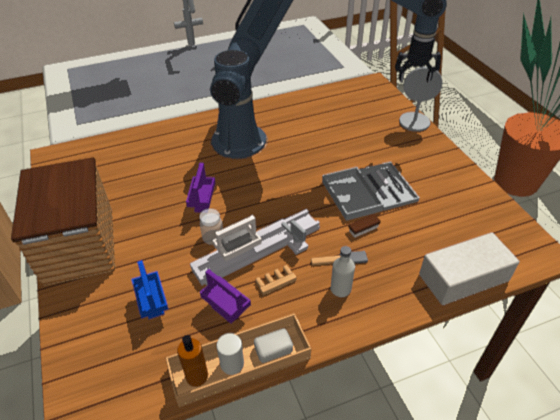

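The top view shows the track from (375,200) at the closed end to (236,240) at the open end. The wing stop is at (265,210), the white caddy at (330,207), and the case's deep half at (178,264). The scene view agrees. Next I'll measure positions from depth.

Run:
```python
from h import *
def rect(m,name):
    p=m[:,:2].astype(np.float32); r=cv2.minAreaRect(p*1000); b=cv2.boxPoints(r)
    print(name,len(p),'c',np.round(r[0],1),'size',np.round(r[1],1),'ang',round(r[2],2),'box',b.round().astype(int).tolist(),'z',np.percentile(m[:,2],[5,50,95]).round(4))
for n in ('top','scene'):
    s=dict(np.load(f'pics/{n}.npz')); P=pts(s); Z=P[...,2]; X=P[...,0];Y=P[...,1]
    print(n,'table z',np.median(Z[(abs(Z)<.01)&(X>.3)&(X<.8)]))
    def comp(lo,hi,box,name,mn=30):
        m=((Z>lo)&(Z<hi)&(X>box[0])&(X<box[1])&(Y>box[2])&(Y<box[3])).astype(np.uint8)
        k,l,st,c=cv2.connectedComponentsWithStats(m)
        for i in range(1,k):
            if st[i,4]>mn: print(np.round(c[i]).astype(int),end=' '); rect(P[l==i],name)
    comp(.12,.16,(.3,.8,-.3,.1),'grip')
    comp(.08,.1,(.45,.75,-.1,.2),'wing',10)
    comp(.036,.055,(.45,.75,-.1,.2),'arm',10)
    comp(.025,.0345,(.3,.75,-.3,.2),'tracktop',60)
    comp(.011,.0175,(.35,.75,-.3,.2),'groove',40)
    comp(.022,.04,(.3,.7,.1,.35),'casewall',20)
    comp(.011,.034,(.3,.7,.08,.5),'case',60)
```

```text
top table z 0.0002023684747778733
[358 143] grip 253 c [ 715.2 -263.8] size [120.7  15.3] ang 26.57 box [[658, -284], [665, -298], [773, -244], [766, -230]] z [0.1215 0.1275 0.1309]
[239 135] grip 122 c [760.6  55.7] size [33.2 38.5] ang 13.16 box [[740, 71], [749, 33], [781, 41], [772, 78]] z [0.1209 0.1282 0.1557]
[332 204] grip 297 c [ 548.2 -176.6] size [ 15.1 120.4] ang 11.7 box [[529, -119], [553, -237], [568, -234], [543, -116]] z [0.1294 0.1413 0.1446]
[362 291] grip 109 c [ 319.5 -232.3] size [14.5 47.4] ang 64.91 box [[295, -229], [338, -249], [344, -236], [301, -216]] z [0.1235 0.1274 0.1304]
[241 146] wing 49 c [742.  56.] size [51.  15.5] ang 89.61 box [[734, 31], [750, 30], [750, 81], [734, 82]] z [0.0809 0.091  0.0988]
[263 203] wing 100 c [574.2   2.9] size [58.3 12. ] ang 17.1 box [[545, 0], [548, -11], [604, 6], [600, 17]] z [0.0872 0.0922 0.0961]
[243 153] arm 40 c [741.3  55.6] size [15.2 49.7] ang 1.47 box [[733, 80], [734, 31], [749, 31], [748, 81]] z [0.0374 0.0457 0.0528]
[267 205] arm 14 c [578.2  -7.2] size [16.3  5.4] ang 22.37 box [[570, -8], [572, -13], [
[... 6218 characters left out ...]
sewall 370 c [433.9 257.3] size [135.8 207.8] ang 87.67 box [[327, 194], [535, 185], [540, 321], [333, 329]] z [0.0228 0.0278 0.0332]
[364 223] casewall 323 c [585.5 223. ] size [ 44.5 103.3] ang 8.01 box [[556, 271], [571, 169], [615, 175], [600, 277]] z [0.0249 0.0295 0.0336]
[364 190] case 902 c [436.7 323.6] size [268.5 209.8] ang 87.67 box [[326, 194], [536, 185], [547, 453], [337, 462]] z [0.0118 0.0193 0.0314]
[364 224] case 352 c [585.5 223. ] size [ 44.5 103.3] ang 8.01 box [[556, 271], [571, 169], [615, 175], [600, 277]] z [0.0173 0.0288 0.0326]
[358 256] case 86 c [683.6 150.1] size [49.  35.7] ang 79.82 box [[662, 129], [697, 123], [705, 171], [670, 177]] z [0.0112 0.0129 0.0168]
```

```bash
cat >> h.py <<'E'
from scipy.spatial.transform import Rotation as Ro
def plan(wps,start=None):
    """wps: list of (x,y,z,tool-y yaw deg,n calls); prints travel/turn for each call"""
    s=manip.sense(); p,R=(s['tcp_pos'],Ro.from_quat(s['tool_rot'])) if start is None else start
    for x,y,z,yaw,n in wps:
        a=np.radians(yaw); ty=np.array([np.cos(a),np.sin(a),0]); tz=np.array([0,0,-1.]); tx=np.cross(ty,tz)
        Rg=Ro.from_matrix(np.stack([tx,ty,tz],1)); rv=(R.inv()*Rg).as_rotvec(); p0,R0=p,R
        for i in range(1,n+1):
            pt=p0+(np.array([x,y,z])-p0)*i/n; Rt=R0*Ro.from_rotvec(rv*i/n)
            t=np.round(R.inv().apply(pt-p)/.8,4); r=np.round((R.inv()*Rt).as_rotvec()/np.pi,4)
            print('travel',t.tolist(),'turn',r.tolist(),'mm',round(np.linalg.norm(pt-p)*1000),'deg',np.round(np.abs(r).max()*180,1))
            p=p+R.apply(t*.8); R=R*Ro.from_rotvec(r*np.pi)
E
python3 - <<'E'
from h import *
plan([(.5745,.0025,.15,-73.2,5)],(np.array([.2228,.5837,.2308]),Ro.from_quat(manip.sense()['tool_rot'])))
E
```

```text
travel [-0.134, -0.1043, 0.0204] turn [-0.0001, 0.0001, 0.1581] mm 137 deg 28.5
travel [-0.1675, -0.0279, 0.0202] turn [-0.0, 0.0002, 0.1581] mm 137 deg 28.5
travel [-0.1606, 0.0553, 0.0202] turn [-0.0001, 0.0001, 0.1581] mm 137 deg 28.5
travel [-0.1148, 0.1252, 0.0202] turn [-0.0001, 0.0002, 0.1581] mm 137 deg 28.5
travel [-0.0414, 0.1647, 0.0201] turn [-0.0001, 0.0001, 0.1581] mm 137 deg 28.5
```

Request:
apply_moves(claw=[1, 1, 1, 1, 1], travel=[[-0.134, -0.1043, 0.02], [-0.134, -0.1043, 0.02], [-0.134, -0.1043, 0.02], [-0.134, -0.1043, 0.02], [-0.134, -0.1043, 0.02]], turn=[[0, 0, 0.158], [0, 0, 0.158], [0, 0, 0.158], [0, 0, 0.158], [0, 0, 0.158]])

```text
t: 0.52
tcp_pos: [0.2942, 0.4644, 0.2144]
tool_rot: [0.421, 0.907, -0.002, -0.0]
force: [-0.3, 0.2, 0.6]
finger_gap: 0.997
gripper_force: 0.0
```

Request:
apply_moves(claw=[1, 1, 1, 1, 1], travel=[[-0.1675, -0.028, 0.02], [-0.1675, -0.028, 0.02], [-0.1675, -0.028, 0.02], [-0.1675, -0.028, 0.02], [-0.1675, -0.028, 0.02]], turn=[[0, 0, 0.158], [0, 0, 0.158], [0, 0, 0.158], [0, 0, 0.158], [0, 0, 0.158]])

```text
t: 0.93
tcp_pos: [0.3648, 0.3498, 0.1989]
tool_rot: [0.63, 0.777, -0.0, -0.0]
force: [-0.1, -0.6, -0.1]
finger_gap: 0.999
gripper_force: 0.0
```

Request:
apply_moves(claw=[1, 1, 1, 1, 1], travel=[[-0.1606, 0.0553, 0.02], [-0.1606, 0.0553, 0.02], [-0.1606, 0.0553, 0.02], [-0.1606, 0.0553, 0.02], [-0.1606, 0.0553, 0.02]], turn=[[0, 0, 0.158], [0, 0, 0.158], [0, 0, 0.158], [0, 0, 0.158], [0, 0, 0.158]])

```text
t: 1.35
tcp_pos: [0.436, 0.2344, 0.1831]
tool_rot: [0.8, 0.599, 0.0, 0.0]
force: [-0.1, -0.0, 0.9]
finger_gap: 0.999
gripper_force: 0.0
```

Request:
apply_moves(claw=[1, 1, 1, 1, 1], travel=[[-0.1148, 0.1252, 0.02], [-0.1148, 0.1252, 0.02], [-0.1148, 0.1252, 0.02], [-0.1148, 0.1252, 0.02], [-0.1148, 0.1252, 0.02]], turn=[[0, 0, 0.158], [0, 0, 0.158], [0, 0, 0.158], [0, 0, 0.158], [0, 0, 0.158]])

```text
t: 1.77
tcp_pos: [0.5068, 0.1186, 0.1672]
tool_rot: [0.923, 0.385, 0.001, 0.0]
force: [-0.0, -0.1, 0.5]
finger_gap: 0.998
gripper_force: 0.0
```

Request:
apply_moves(claw=[1, 1, 1, 1, 1], travel=[[-0.0414, 0.1647, 0.02], [-0.0414, 0.1647, 0.02], [-0.0414, 0.1647, 0.02], [-0.0414, 0.1647, 0.02], [-0.0414, 0.1647, 0.02]], turn=[[0, 0, 0.158], [0, 0, 0.158], [0, 0, 0.158], [0, 0, 0.158], [0, 0, 0.158]])

```text
t: 2.18
tcp_pos: [0.5771, 0.0027, 0.1511]
tool_rot: [0.989, 0.148, 0.001, 0.0]
force: [-0.5, -0.1, 0.7]
finger_gap: 1.0
gripper_force: 0.0
```

Run:
```python
from h import *
s=manip.sense(); print(s['t'],s['tcp_pos'],np.degrees(s['q']))
plan([(.5745,.0025,.058,-73.2,1)])
s=snap('wrist'); cv2.imwrite('pics/w1.png',s['pixels'][:,:,::-1])
P=pts(s);Z=P[...,2];m=(Z>.087)&(Z<.097)&(abs(P[...,0]-.5745)<.06)&(abs(P[...,1])<.06)
r=cv2.minAreaRect(P[m][:,:2].astype(np.float32)*1000);print(m.sum(),r)
m=(Z>.044)&(Z<.053)&(abs(P[...,0]-.53)<.06)&(abs(P[...,1])<.06)
r=cv2.minAreaRect(P[m][:,:2].astype(np.float32)*1000);print(m.sum(),r)
```

```text
2.1833 [0.57708849 0.00268519 0.15113139] [-1.08362602e+01  3.24783449e+01  9.34891814e+01  3.14486902e-02
  5.39281687e+01  6.21382249e+01]
travel [-0.0034, -0.0008, 0.1164] turn [0.0001, -0.0006, 0.0012] mm 93 deg 0.2
1292 ((576.160888671875, 2.458926200866699), (59.40567398071289, 11.635696411132812), 17.290481567382812)
579 ((546.6905517578125, -7.860908508300781), (85.0077896118164, 26.84298324584961), 19.06306266784668)
```

View pics/w1.png

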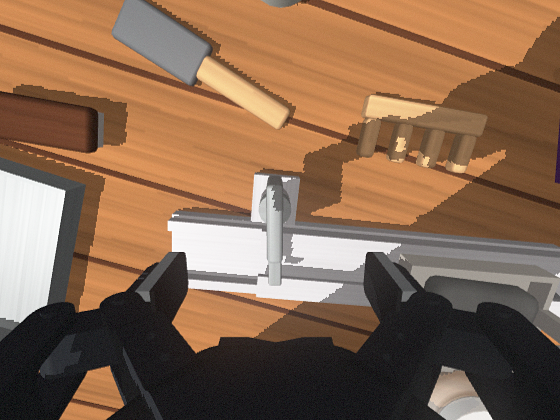

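The wrist picture shows the wing centred between the fingers at about (275,225), with nothing near the finger tracks. I'll descend and grip.

Request:
apply_moves(claw=[1, 1, 1, 1, 1], travel=[[-0.0018, 0, 0.04], [-0.0018, 0, 0.08], [-0.0018, 0, 0.116], [-0.0018, 0, 0.116], [-0.0018, 0, 0.116]], turn=[[0, 0, 0], [0, 0, 0], [0, 0, 0], [0, 0, 0], [0, 0, 0]])

```text
t: 2.65
tcp_pos: [0.5714, 0.0054, 0.0577]
tool_rot: [0.989, 0.15, -0.002, -0.001]
force: [0.5, -0.3, 1.2]
finger_gap: 1.001
gripper_force: 0.0
```

Request:
apply_moves(claw=[-1, -1, -1, -1, -1], travel=[[0, 0, 0], [0, 0, 0], [0, 0, 0], [0, 0, 0], [0, 0, 0]], turn=[[0, 0, 0], [0, 0, 0], [0, 0, 0], [0, 0, 0], [0, 0, 0]], newtons=50)

```text
t: 3.07
tcp_pos: [0.5743, 0.0024, 0.0597]
tool_rot: [0.989, 0.147, 0.001, 0.0]
force: [-0.2, 0.3, 1.1]
finger_gap: 0.297
gripper_force: 0.0
```

Request:
apply_moves(claw=[-1, -1, -1, -1, -1], travel=[[0, 0, 0], [0, 0, 0], [0, 0, 0], [0, 0, 0], [0, 0, 0]], turn=[[0, 0, 0], [0, 0, 0], [0, 0, 0], [0, 0, 0], [0, 0, 0]])

```text
t: 3.48
tcp_pos: [0.5739, 0.0025, 0.0593]
tool_rot: [0.989, 0.147, 0.0, 0.0]
force: [-0.3, 0.4, 5.8]
finger_gap: 0.129
gripper_force: 49.2
```

Request:
apply_moves(claw=[-1, -1, -1, -1, -1], travel=[[0, 0, 0], [0, 0, 0], [0, 0, 0], [0, 0, 0], [0, 0, 0]], turn=[[0, 0, -0.03], [0, 0, -0.06], [0, 0, -0.09], [0, 0, -0.12], [0, 0, -0.15]])

```text
t: 3.9
tcp_pos: [0.574, 0.0023, 0.0593]
tool_rot: [0.927, 0.375, 0.001, 0.0]
force: [-0.5, 1.3, 4.9]
finger_gap: 0.134
gripper_force: 49.1
```

Request:
apply_moves(claw=[-1, -1, -1, -1, -1], travel=[[0, 0, 0], [0, 0, 0], [0, 0, 0], [0, 0, 0], [0, 0, 0]], turn=[[0, 0, -0.03], [0, 0, -0.06], [0, 0, -0.09], [0, 0, -0.12], [0, 0, -0.15]])

```text
t: 4.32
tcp_pos: [0.5742, 0.0022, 0.0593]
tool_rot: [0.814, 0.581, 0.001, 0.0]
force: [0.1, 1.2, 5.7]
finger_gap: 0.137
gripper_force: 49.1
```

Request:
apply_moves(claw=[-1, -1, -1, -1, -1], travel=[[0, 0, 0], [0, 0, 0], [0, 0, 0], [0, 0, 0], [0, 0, 0]], turn=[[0, 0, -0.03], [0, 0, -0.06], [0, 0, -0.09], [0, 0, -0.12], [0, 0, -0.15]])

```text
t: 4.73
tcp_pos: [0.5745, 0.0022, 0.0593]
tool_rot: [0.655, 0.755, 0.001, 0.001]
force: [-0.1, 1.2, 4.8]
finger_gap: 0.134
gripper_force: 49.0
```

Request:
apply_moves(claw=[-1, -1, -1, -1, -1], travel=[[0, 0, 0], [0, 0, 0], [0, 0, 0], [0, 0, 0], [0, 0, 0]], turn=[[0, 0, 0], [0, 0, 0], [0, 0, 0], [0, 0, 0], [0, 0, 0]])

```text
t: 5.15
tcp_pos: [0.5745, 0.0022, 0.0593]
tool_rot: [0.657, 0.754, 0.0, 0.001]
force: [0.1, 1.0, 4.5]
finger_gap: 0.131
gripper_force: 49.0
```

Request:
apply_moves(claw=[1, 1, 1, 1, 1], travel=[[0, 0, 0], [0, 0, 0], [0, 0, 0], [0, 0, 0], [0, 0, 0]], turn=[[0, 0, 0], [0, 0, 0], [0, 0, 0], [0, 0, 0], [0, 0, 0]])

```text
t: 5.57
tcp_pos: [0.5734, 0.0024, 0.0583]
tool_rot: [0.657, 0.754, -0.0, -0.0]
force: [0.6, 0.2, 0.1]
finger_gap: 0.837
gripper_force: 0.0
```

Run:
```python
from h import *
s=manip.sense(); print(s['t'],s['tcp_pos'],np.degrees(s['q']),Ro.from_quat(s['tool_rot']).as_matrix()[:,1],s['force'],s['finger_gap'])
s=snap('top')
```

```text
5.5667 [0.57344666 0.00243538 0.05826878] [-1.09168926e+01  4.05628175e+01  9.69545340e+01 -1.86478343e-03
  4.25120473e+01 -1.88082020e+01] [ 9.90526879e-01  1.37318092e-01 -4.92794779e-04] [0.62566708 0.17393902 0.12448978] 0.8371125872942771
```

Run:
```python
from h import *
plan([(.5745,.0022,.185,7.9,1),(.5485,-.177,.185,11.6,1),(.5485,-.177,.113,11.6,1)])
```

```text
travel [-0.0005, 0.0012, -0.1584] turn [-0.0001, -0.0, -0.0] mm 127 deg 0.0
travel [-0.2174, -0.063, -0.0] turn [-0.0, -0.0, -0.0206] mm 181 deg 3.7
travel [0.0, 0.0, 0.09] turn [-0.0, -0.0, 0.0] mm 72 deg 0.0
```

Request:
apply_moves(claw=[1, 1, 1, 1, 1], travel=[[0, 0, -0.02], [0, 0, -0.06], [0, 0, -0.1], [0, 0, -0.14], [0, 0, -0.158]], turn=[[0, 0, 0], [0, 0, 0], [0, 0, 0], [0, 0, 0], [0, 0, 0]])

```text
t: 6.03
tcp_pos: [0.5756, 0.0022, 0.1889]
tool_rot: [0.657, 0.754, 0.002, 0.003]
force: [1.0, -0.3, -0.6]
finger_gap: 1.002
gripper_force: 0.0
```

Request:
apply_moves(claw=[1, 1, 1, 1, 1], travel=[[-0.2174, -0.063, 0], [-0.2174, -0.063, 0], [-0.2174, -0.063, 0], [-0.2174, -0.063, 0], [-0.2174, -0.063, 0]], turn=[[0, 0, -0.0206], [0, 0, -0.0206], [0, 0, -0.0206], [0, 0, -0.0206], [0, 0, -0.0206]])

```text
t: 6.45
tcp_pos: [0.5473, -0.1821, 0.1852]
tool_rot: [0.633, 0.774, -0.001, 0.001]
force: [0.3, -0.1, -0.2]
finger_gap: 1.0
gripper_force: 0.0
```

Run:
```python
from h import *
w=snap('wrist'); cv2.imwrite('pics/w2.png',w['pixels'][:,:,::-1])
s=manip.sense(); print(s['t'],s['tcp_pos'],Ro.from_quat(s['tool_rot']).as_matrix()[:,1])
for n in ('wrist','top'):
    if n=='top': w=snap('top')
    P=pts(w);Z=P[...,2]
    m=(Z>.13)&(Z<.148)&(abs(P[...,0]-.5485)<.04)&(abs(P[...,1]+.177)<.08); print(n,m.sum(),cv2.minAreaRect(P[m][:,:2].astype(np.float32)*1000),np.median(Z[m]))
    m=(Z>.087)&(Z<.097)&(abs(P[...,0]-.5745)<.06)&(abs(P[...,1])<.06); print(m.sum(), m.sum()>5 and cv2.minAreaRect(P[m][:,:2].astype(np.float32)*1000))
plan([(.5485,-.177,.113,11.6,1)])
```

```text
6.5 [ 0.54736177 -0.18276067  0.1850244 ] [9.80555410e-01 1.96241771e-01 5.06086281e-04]
wrist 3644 ((549.6378784179688, -178.02468872070312), (14.057534217834473, 120.38555908203125), 11.620804786682129) 0.14321423343626802
183 ((579.4515991210938, -25.11960220336914), (11.815630912780762, 6.380244255065918), 4.378551483154297)
top 0 ((0.0, 0.0), (0.0, 0.0), 0.0) nan
100 ((574.662353515625, 3.1011390686035156), (12.745494842529297, 59.400238037109375), 8.445818901062012)
travel [0.0034, 0.0021, 0.0898] turn [0.0001, 0.0003, -0.0015] mm 72 deg 0.3
  return _methods._mean(a, axis=axis, dtype=dtype,
  ret = ret.dtype.type(ret / rcount)
```

View pics/w2.png

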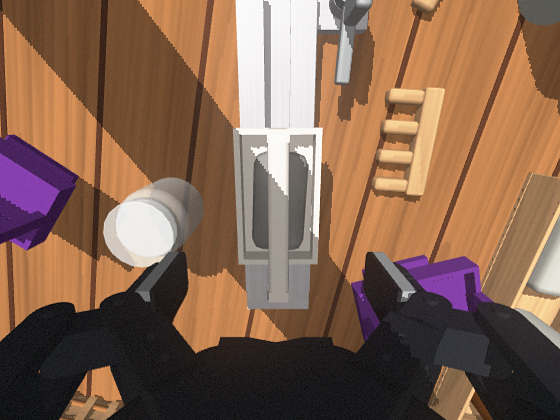

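The wrist view shows the white bar centred at about (278,215) between the open fingers, and the wing arm lies alongside the track at (345,50). I'll descend and grip the bar.

Request:
apply_moves(claw=[1, 1, 1, 1, 1], travel=[[-0.001, 0.0006, 0.02], [-0.001, 0.0006, 0.05], [-0.001, 0.0006, 0.075], [-0.001, 0.0006, 0.09], [-0.001, 0.0006, 0.09]], turn=[[0, 0, 0], [0, 0, 0], [0, 0, 0], [0, 0, 0], [0, 0, 0]])

```text
t: 6.97
tcp_pos: [0.5462, -0.1747, 0.11]
tool_rot: [0.632, 0.775, -0.0, -0.004]
force: [-0.2, -0.1, -1.0]
finger_gap: 1.0
gripper_force: 0.0
```

Request:
apply_moves(claw=[-1, -1, -1, -1, -1], travel=[[0, 0, 0], [0, 0, 0], [0, 0, 0], [0, 0, 0], [0, 0, 0]], turn=[[0, 0, 0], [0, 0, 0], [0, 0, 0], [0, 0, 0], [0, 0, 0]], newtons=35)

```text
t: 7.38
tcp_pos: [0.5487, -0.1775, 0.1138]
tool_rot: [0.632, 0.775, 0.0, 0.001]
force: [-0.1, 0.1, -0.3]
finger_gap: 0.297
gripper_force: 0.0
```

Request:
apply_moves(claw=[-1, -1, -1, -1, -1], travel=[[0, 0, 0], [0, 0, 0], [0, 0, 0], [0, 0, 0], [0, 0, 0]], turn=[[0, 0, 0], [0, 0, 0], [0, 0, 0], [0, 0, 0], [0, 0, 0]])

```text
t: 7.8
tcp_pos: [0.5485, -0.1776, 0.1137]
tool_rot: [0.632, 0.775, 0.0, 0.001]
force: [-0.4, 1.4, 6.1]
finger_gap: 0.155
gripper_force: 36.3
```

Run:
```python
from h import *
s=manip.sense(); print(s['t'],s['tcp_pos'],Ro.from_quat(s['tool_rot']).as_matrix()[:,1],s['force'],s['ft_torque'],s['finger_gap'],s['gripper_force'])
```

```text
7.8 [ 0.54853988 -0.1776418   0.11365019] [9.79572451e-01 2.01089970e-01 7.97999033e-04] [-0.43737527  1.41943241  6.08322677] [ 0.05844557  0.08716999 -0.00095655] 0.15455844776150193 36.27230644226074
```

Request:
apply_moves(claw=[-1, -1, -1, -1, -1], travel=[[0.003, 0, -0.0005], [0.01, 0, -0.0005], [0.018, 0, -0.0005], [0.026, 0, -0.0005], [0.034, 0, -0.0005]], turn=[[0, 0, 0], [0, 0, 0], [0, 0, 0], [0, 0, 0], [0, 0, 0]])

```text
t: 8.22
tcp_pos: [0.543, -0.1502, 0.1136]
tool_rot: [0.632, 0.775, 0.0, 0.001]
force: [0.6, -1.5, 4.4]
finger_gap: 0.158
gripper_force: 36.2
```

Request:
apply_moves(claw=[-1, -1, -1, -1, -1], travel=[[0.01, 0, 0], [0.02, 0, 0], [0.03, 0, 0], [0.04, 0, 0], [0.05, 0, 0]], turn=[[0, 0, 0], [0, 0, 0], [0, 0, 0], [0, 0, 0], [0, 0, 0]])

```text
t: 8.63
tcp_pos: [0.5348, -0.1107, 0.1136]
tool_rot: [0.632, 0.775, 0.0, 0.0]
force: [0.1, -1.8, 5.1]
finger_gap: 0.159
gripper_force: 36.3
```

Run:
```python
from h import *
s=manip.sense(); print(s['t'],s['tcp_pos'],Ro.from_quat(s['tool_rot']).as_matrix()[:,1],s['force'],s['ft_torque'],s['finger_gap'],s['gripper_force'])
```

```text
8.6333 [ 0.5347978  -0.11072207  0.11362298] [9.79468170e-01 2.01597682e-01 6.91445153e-04] [ 0.08641471 -1.84580195  5.11447023] [-0.23832479 -0.05646043  0.0454615 ] 0.15928790802729526 36.31506085395813
```

Request:
apply_moves(claw=[-1, -1, -1, -1, -1], travel=[[0.01, 0, 0], [0.02, 0, 0], [0.03, 0, 0], [0.04, 0, 0], [0.05, 0, 0]], turn=[[0, 0, 0], [0, 0, 0], [0, 0, 0], [0, 0, 0], [0, 0, 0]])

```text
t: 9.05
tcp_pos: [0.5267, -0.0715, 0.1136]
tool_rot: [0.632, 0.775, 0.0, 0.0]
force: [-0.3, -1.6, 5.1]
finger_gap: 0.16
gripper_force: 36.3
```

Request:
apply_moves(claw=[-1, -1, -1, -1, -1], travel=[[0.01, 0, 0], [0.02, 0, 0], [0.03, 0, 0], [0.04, 0, 0], [0.05, 0, 0]], turn=[[0, 0, 0], [0, 0, 0], [0, 0, 0], [0, 0, 0], [0, 0, 0]])

```text
t: 9.47
tcp_pos: [0.5186, -0.0324, 0.1136]
tool_rot: [0.632, 0.775, 0.0, 0.0]
force: [-0.1, -1.3, 5.2]
finger_gap: 0.155
gripper_force: 36.4
```

Request:
apply_moves(claw=[-1, -1, -1, -1, -1], travel=[[0.01, 0, 0], [0.02, 0, 0], [0.03, 0, 0], [0.04, 0, 0], [0.05, 0, 0]], turn=[[0, 0, 0], [0, 0, 0], [0, 0, 0], [0, 0, 0], [0, 0, 0]])

```text
t: 9.88
tcp_pos: [0.5104, 0.0068, 0.1136]
tool_rot: [0.632, 0.775, 0.0, 0.0]
force: [1.0, -1.0, 5.7]
finger_gap: 0.157
gripper_force: 36.4
```

Request:
apply_moves(claw=[-1, -1, -1, -1, -1], travel=[[0.01, 0, 0], [0.02, 0, 0], [0.03, 0, 0], [0.04, 0, 0], [0.048, 0, 0]], turn=[[0, 0, 0], [0, 0, 0], [0, 0, 0], [0, 0, 0], [0, 0, 0]])

```text
t: 10.3
tcp_pos: [0.5025, 0.0446, 0.1136]
tool_rot: [0.632, 0.775, 0.0, 0.0]
force: [-0.7, -1.5, 6.0]
finger_gap: 0.159
gripper_force: 36.4
```

Request:
apply_moves(claw=[-1, -1, -1, -1], travel=[[0.002, 0, 0], [0.003, 0, 0], [0.003, 0, 0], [0.003, 0, 0]], turn=[[0, 0, 0], [0, 0, 0], [0, 0, 0], [0, 0, 0]])

```text
t: 10.63
tcp_pos: [0.5019, 0.047, 0.1136]
tool_rot: [0.632, 0.775, 0.0, -0.0]
force: [0.5, 0.7, 6.0]
finger_gap: 0.157
gripper_force: 36.5
```

Run:
```python
from h import *
s=manip.sense(); print(s['t'],s['tcp_pos'],Ro.from_quat(s['tool_rot']).as_matrix()[:,1],s['force'],s['ft_torque'],s['finger_gap'],s['gripper_force'])
d=np.array([-.201,.9796]);r=s['tcp_pos'][:2]-[.5339,-.1079];print('track xy',r@d,r@[-.9796,-.201])
w=snap('scene'); cv2.imwrite('pics/s2.png',cv2.resize(w['pixels'][130:340,180:460,::-1],None,fx=2.5,fy=2.5))
P=pts(w);Z=P[...,2]
m=(Z>.087)&(Z<.097)&(abs(P[...,0]-.5745)<.04)&(abs(P[...,1])<.04); print(m.sum(), m.sum()>5 and cv2.minAreaRect(P[m][:,:2].astype(np.float32)*1000))
```

```text
10.6333 [0.50192752 0.04696269 0.113612  ] [9.79428471e-01 2.01791597e-01 1.45763839e-04] [0.51563854 0.71731693 5.9634105 ] [ 0.08233595 -0.08054439  0.05789215] 0.1572018292187938 36.481316685676575
track xy 0.15812996056914003 0.00019284124959115698
75 ((574.3076171875, 1.2474803924560547), (16.45978546142578, 59.43705749511719), 9.69573974609375)
```

View pics/s2.png

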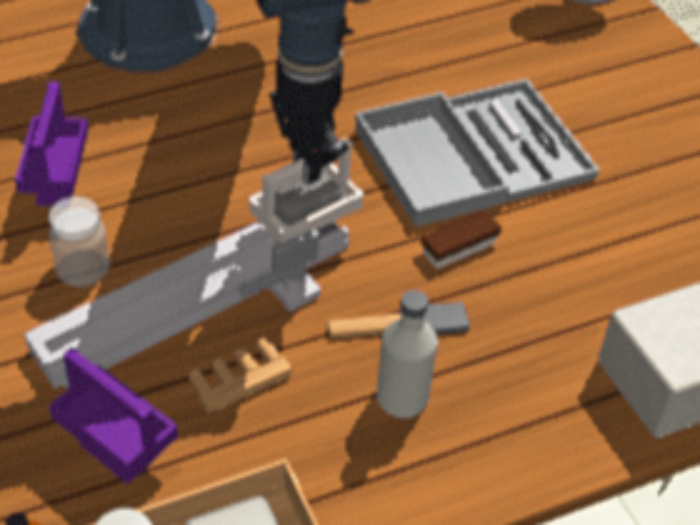

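The caddy is at track x of about 158 mm in the mouth, the pumice is in its dish, and the stop is aside. In the crop the caddy is at (305,195) and the empty deep half of the case at (430,155). I'll lift straight up.

Request:
apply_moves(claw=[-1, -1, -1, -1, -1], travel=[[0, 0, -0.003], [0, 0, -0.009], [0, 0, -0.017], [0, 0, -0.026], [0, 0, -0.036]], turn=[[0, 0, 0], [0, 0, 0], [0, 0, 0], [0, 0, 0], [0, 0, 0]])

```text
t: 11.1
tcp_pos: [0.5018, 0.0461, 0.1424]
tool_rot: [0.632, 0.775, -0.0, -0.001]
force: [0.2, -0.7, -2.4]
finger_gap: 0.158
gripper_force: 35.1
```

Request:
apply_moves(claw=[-1, -1, -1, -1, -1], travel=[[0, 0, -0.01], [0, 0, -0.025], [0, 0, -0.04], [0, 0, -0.052], [0, 0, -0.058]], turn=[[0, 0, 0], [0, 0, 0], [0, 0, 0], [0, 0, 0], [0, 0, 0]])

```text
t: 11.52
tcp_pos: [0.5031, 0.0458, 0.1903]
tool_rot: [0.632, 0.775, 0.001, 0.001]
force: [0.7, -0.1, -2.4]
finger_gap: 0.155
gripper_force: 35.1
```

Run:
```python
from h import *
s=manip.sense(); print(s['t'],s['tcp_pos'],Ro.from_quat(s['tool_rot']).as_matrix()[:,1],s['force'],s['ft_torque'],s['finger_gap'],s['gripper_force'])
plan([(.4335,.2578,.1888,11.6,4)])
w=snap('scene'); cv2.imwrite('pics/s3.png',cv2.resize(w['pixels'][110:320,180:460,::-1],None,fx=2.5,fy=2.5))
```

```text
11.5167 [0.50311861 0.04582571 0.1903215 ] [0.97955962 0.20113621 0.00267998] [ 0.72884698 -0.12168665 -2.42691273] [ 0.01087391 -0.03691678 -0.00507455] 0.155368725286758 35.1214724779129
travel [0.0693, -0.008, 0.0004] turn [0.0002, 0.0001, 0.0] mm 56 deg 0.0
travel [0.0692, -0.008, 0.0004] turn [0.0002, 0.0, 0.0] mm 56 deg 0.0
travel [0.0693, -0.008, 0.0004] turn [0.0002, 0.0001, 0.0] mm 56 deg 0.0
travel [0.0693, -0.008, 0.0005] turn [0.0003, 0.0001, 0.0] mm 56 deg 0.1
```

View pics/s3.png

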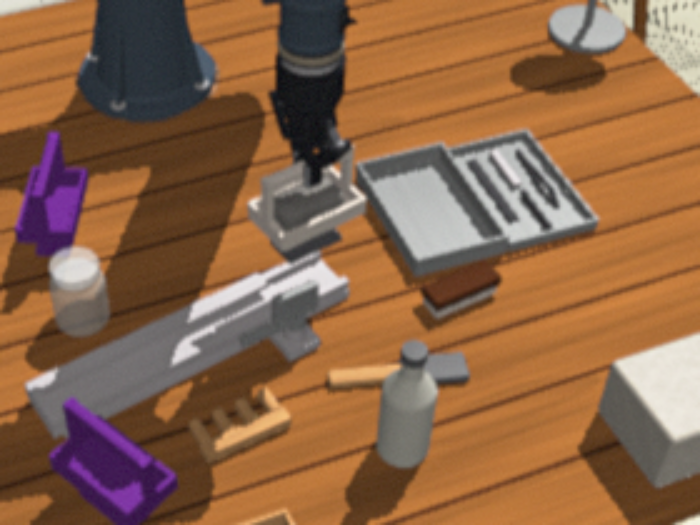

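The caddy hangs level with the pumice in it, at (305,205) in the crop. I'll carry it over the case.

Request:
apply_moves(claw=[-1, -1, -1, -1, -1], travel=[[0.003, -0.0003, 0], [0.01, -0.001, 0], [0.02, -0.002, 0], [0.032, -0.0035, 0], [0.045, -0.005, 0]], turn=[[0, 0, 0], [0, 0, 0], [0, 0, 0], [0, 0, 0], [0, 0, 0]])

```text
t: 11.98
tcp_pos: [0.4904, 0.0814, 0.1879]
tool_rot: [0.632, 0.775, -0.0, -0.001]
force: [0.3, -0.2, -3.4]
finger_gap: 0.152
gripper_force: 35.1
```

Request:
apply_moves(claw=[-1, -1, -1, -1, -1], travel=[[0.014, -0.0015, 0], [0.028, -0.003, 0], [0.042, -0.0045, 0], [0.056, -0.006, 0], [0.07, -0.0075, 0]], turn=[[0, 0, 0], [0, 0, 0], [0, 0, 0], [0, 0, 0], [0, 0, 0]])

```text
t: 12.4
tcp_pos: [0.4736, 0.1353, 0.1885]
tool_rot: [0.632, 0.775, 0.0, -0.0]
force: [-0.4, -0.3, -2.7]
finger_gap: 0.158
gripper_force: 35.1
```

Request:
apply_moves(claw=[-1, -1, -1, -1, -1], travel=[[0.014, -0.0015, 0], [0.028, -0.003, 0], [0.042, -0.0045, 0], [0.056, -0.006, 0], [0.07, -0.0075, 0]], turn=[[0, 0, 0], [0, 0, 0], [0, 0, 0], [0, 0, 0], [0, 0, 0]])

```text
t: 12.82
tcp_pos: [0.4565, 0.1887, 0.1885]
tool_rot: [0.632, 0.775, 0.0, -0.0]
force: [-0.3, 0.7, -2.7]
finger_gap: 0.156
gripper_force: 35.1
```

Request:
apply_moves(claw=[-1, -1, -1, -1, -1], travel=[[0.014, -0.0015, 0], [0.028, -0.003, 0], [0.041, -0.0045, 0], [0.053, -0.006, 0], [0.064, -0.0075, 0]], turn=[[0, 0, 0], [0, 0, 0], [0, 0, 0], [0, 0, 0], [0, 0, 0]])

```text
t: 13.23
tcp_pos: [0.4404, 0.2376, 0.1885]
tool_rot: [0.632, 0.775, 0.0, 0.0]
force: [-0.1, -1.3, -2.6]
finger_gap: 0.161
gripper_force: 35.1
```

Request:
apply_moves(claw=[-1, -1, -1, -1, -1], travel=[[0.009, -0.001, 0], [0.016, -0.002, 0], [0.021, -0.0025, 0], [0.024, -0.003, 0], [0.026, -0.003, 0]], turn=[[0, 0, 0], [0, 0, 0], [0, 0, 0], [0, 0, 0], [0, 0, 0]])

```text
t: 13.65
tcp_pos: [0.4341, 0.2566, 0.1885]
tool_rot: [0.632, 0.775, -0.0, 0.0]
force: [-0.1, 0.1, -3.1]
finger_gap: 0.155
gripper_force: 35.1
```

Request:
apply_moves(claw=[-1, -1, -1, -1, -1], travel=[[0, 0, 0.003], [0, 0, 0.009], [0, 0, 0.017], [0, 0, 0.026], [0, 0, 0.036]], turn=[[0, 0, 0], [0, 0, 0], [0, 0, 0], [0, 0, 0], [0, 0, 0]])

```text
t: 14.07
tcp_pos: [0.4342, 0.2563, 0.1589]
tool_rot: [0.632, 0.775, -0.0, -0.0]
force: [0.6, 0.2, -2.9]
finger_gap: 0.156
gripper_force: 35.1
```

Run:
```python
from h import *
s=manip.sense(); print(s['t'],s['tcp_pos'],Ro.from_quat(s['tool_rot']).as_matrix()[:,1:],s['force'],s['ft_torque'],s['finger_gap'],s['gripper_force'])
w=snap('scene'); cv2.imwrite('pics/s4.png',cv2.resize(w['pixels'][110:320,220:500,::-1],None,fx=2.5,fy=2.5))
```

```text
14.0667 [0.43422522 0.25625371 0.15887472] [[ 9.79646848e-01 -2.10004394e-04]
 [ 2.00728680e-01 -9.87694550e-05]
 [-2.25556011e-04 -9.99999973e-01]] [ 0.6411538   0.15605057 -2.90832614] [0.04064553 0.0155215  0.0211634 ] 0.1564813647960213 35.13054370880127
```

View pics/s4.png

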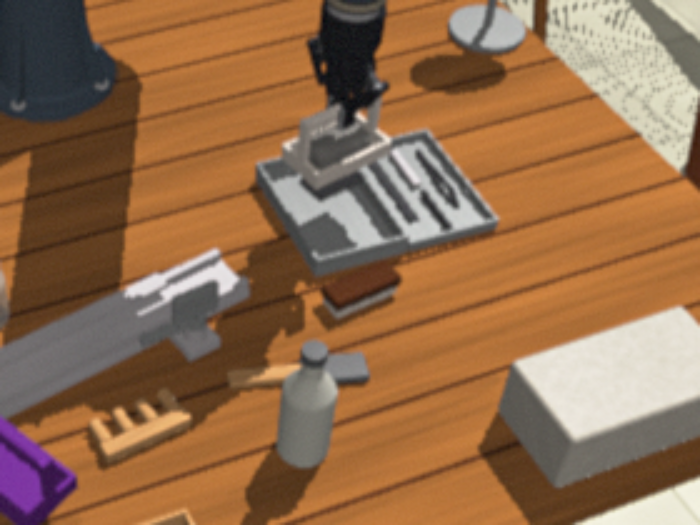

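The caddy is over the deep half at (340,150) with the pumice in place. I'll lower it slowly, checking force.

Request:
apply_moves(claw=[-1, -1, -1, -1, -1], travel=[[0, 0, 0.009], [0, 0, 0.018], [0, 0, 0.027], [0, 0, 0.036], [0, 0, 0.044]], turn=[[0, 0, 0], [0, 0, 0], [0, 0, 0], [0, 0, 0], [0, 0, 0]])

```text
t: 14.53
tcp_pos: [0.4341, 0.2565, 0.1236]
tool_rot: [0.632, 0.775, -0.0, -0.0]
force: [1.2, -0.2, -3.6]
finger_gap: 0.159
gripper_force: 35.1
```

Request:
apply_moves(claw=[-1, -1, -1, -1, -1], travel=[[0, 0, 0.006], [0, 0, 0.01], [0, 0, 0.014], [0, 0, 0.018], [0, 0, 0.02]], turn=[[0, 0, 0], [0, 0, 0], [0, 0, 0], [0, 0, 0], [0, 0, 0]])

```text
t: 14.95
tcp_pos: [0.4342, 0.2565, 0.1082]
tool_rot: [0.632, 0.775, -0.0, -0.0]
force: [-0.1, -0.3, -3.6]
finger_gap: 0.158
gripper_force: 35.1
```

Request:
apply_moves(claw=[-1, -1, -1, -1], travel=[[0, 0, 0.001], [0, 0, 0.002], [0, 0, 0.003], [0, 0, 0.003]], turn=[[0, 0, 0], [0, 0, 0], [0, 0, 0], [0, 0, 0]])

```text
t: 15.28
tcp_pos: [0.4343, 0.2565, 0.1062]
tool_rot: [0.632, 0.775, 0.0, 0.0]
force: [-0.2, 0.5, -3.9]
finger_gap: 0.16
gripper_force: 35.1
```

Request:
apply_moves(claw=[-1, -1, -1, -1], travel=[[0, 0, 0.001], [0, 0, 0.002], [0, 0, 0.003], [0, 0, 0.003]], turn=[[0, 0, 0], [0, 0, 0], [0, 0, 0], [0, 0, 0]])

```text
t: 15.62
tcp_pos: [0.4341, 0.2565, 0.1036]
tool_rot: [0.632, 0.775, -0.0, -0.0]
force: [-0.0, -0.8, -3.7]
finger_gap: 0.158
gripper_force: 35.1
```

Request:
apply_moves(claw=[-1, -1, -1], travel=[[0, 0, 0.0005], [0, 0, 0.001], [0, 0, 0.001]], turn=[[0, 0, 0], [0, 0, 0], [0, 0, 0]])

```text
t: 15.87
tcp_pos: [0.4342, 0.2565, 0.1028]
tool_rot: [0.632, 0.775, -0.0, -0.0]
force: [-0.8, -0.4, -2.7]
finger_gap: 0.157
gripper_force: 35.1
```

Request:
apply_moves(claw=[-1, -1, -1], travel=[[0, 0, 0.0005], [0, 0, 0.0007], [0, 0, 0.0007]], turn=[[0, 0, 0], [0, 0, 0], [0, 0, 0]])

```text
t: 16.12
tcp_pos: [0.4342, 0.2566, 0.1027]
tool_rot: [0.632, 0.775, 0.0, 0.0]
force: [-1.3, 0.7, 0.9]
finger_gap: 0.156
gripper_force: 35.6
```

Request:
apply_moves(claw=[-1, -1, -1], travel=[[0, 0, 0.0005], [0, 0, 0.0007], [0, 0, 0.0007]], turn=[[0, 0, 0], [0, 0, 0], [0, 0, 0]])

```text
t: 16.37
tcp_pos: [0.4343, 0.2566, 0.1027]
tool_rot: [0.632, 0.775, 0.0, 0.0]
force: [-1.1, -1.1, 6.6]
finger_gap: 0.154
gripper_force: 36.4
```

The caddy has touched the floor. I'll open the gripper and retreat.

Request:
apply_moves(claw=[-0.6, -0.4, -0.2, 0, 0.3], travel=[[0, 0, 0], [0, 0, 0], [0, 0, 0], [0, 0, 0], [0, 0, 0]], turn=[[0, 0, 0], [0, 0, 0], [0, 0, 0], [0, 0, 0], [0, 0, 0]])

```text
t: 16.78
tcp_pos: [0.4343, 0.2565, 0.1017]
tool_rot: [0.632, 0.775, 0.0, 0.0]
force: [0.6, -0.4, 0.6]
finger_gap: 0.625
gripper_force: 0.0
```

Request:
apply_moves(claw=[0.5, 0.5, 0.5, 0.5, 0.5], travel=[[0, 0, 0], [0, 0, -0.01], [0, 0, -0.03], [0, 0, -0.05], [0, 0, -0.08]], turn=[[0, 0, 0], [0, 0, 0], [0, 0, 0], [0, 0, 0], [0, 0, 0]])

```text
t: 17.2
tcp_pos: [0.4331, 0.2561, 0.1657]
tool_rot: [0.632, 0.775, -0.001, -0.001]
force: [-0.1, 0.2, -0.7]
finger_gap: 0.753
gripper_force: 0.0
```

Request:
apply_moves(claw=[0.5, 0.5, 0.5, 0.5, 0.5], travel=[[0, 0, -0.04], [0, 0, -0.08], [0, 0, -0.1], [0, 0, -0.1], [0, 0, -0.1]], turn=[[0, 0, 0], [0, 0, 0], [0, 0, 0], [0, 0, 0], [0, 0, 0]])

```text
t: 17.62
tcp_pos: [0.4345, 0.2567, 0.2471]
tool_rot: [0.632, 0.775, 0.001, 0.001]
force: [0.4, -0.2, 0.3]
finger_gap: 0.752
gripper_force: 0.0
```

Run:
```python
from h import *
w=snap('wrist'); cv2.imwrite('pics/w3.png',w['pixels'][:,:,::-1])
w2=snap('scene')
for w in (w,w2):
    P=pts(w);Z=P[...,2]
    m=(Z>.118)&(Z<.14)&(abs(P[...,0]-.434)<.05)&(abs(P[...,1]-.2566)<.08); print(m.sum(),cv2.minAreaRect(P[m][:,:2].astype(np.float32)*1000),np.median(Z[m]))
P=pts(w2);Z=P[...,2];m=(Z>.087)&(Z<.097)&(abs(P[...,0]-.5745)<.04)&(abs(P[...,1])<.04); print(m.sum(),cv2.minAreaRect(P[m][:,:2].astype(np.float32)*1000))
s=manip.sense();print(s['t'],s['tcp_pos'],s['finger_gap'])
```

```text
2013 ((435.4616394042969, 256.39599609375), (13.889571189880371, 120.05300903320312), 11.885300636291504) 0.1321778884399292
189 ((435.34002685546875, 256.44354248046875), (18.92215347290039, 125.58614349365234), 12.603728294372559) 0.12847062248399863
77 ((575.6702270507812, 2.0812816619873047), (14.907557487487793, 60.84032440185547), 13.027182579040527)
17.7167 [0.43325905 0.25616789 0.24504288] 0.7496470005496476
```

View pics/w3.png

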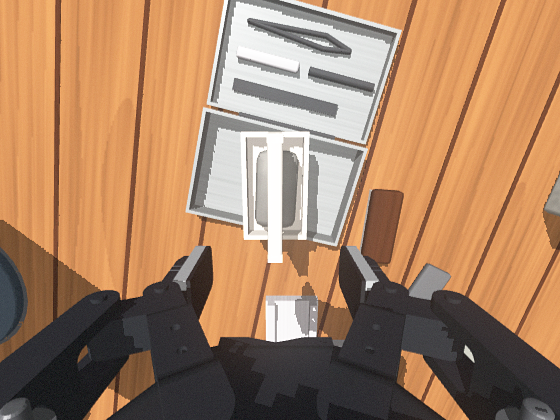

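The caddy stands upright in the middle of the deep half, with its bar at (275,195), bar top at 132 mm and the pumice in its dish. The stop is still aside, so I'm handing in.

```bash
python3 -c "
from station import manip
print(manip.sign_off())"
```

```text
the job is handed in; nothing more can be done
None
```

I turned the wing stop aside, slid the caddy to the mouth and lifted it off, then set it upright in the deep half of the case with the pumice in its dish, and handed the job in at about 17.7 s (no verdict was returned).

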